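# Clamp the plaster mould and hold the moisture meter on its test spot

### The job

Swing the mould's hinged hasp down until it lies fully home over its staple. Then take the orange moisture meter out of its stand and hold it upright with its sprung brass tip on the blue test spot, pressing gently so that the tip is pushed about half-way in, and finish while still holding it there. Leave the other things on the bench where they are.

Things in the scene. Friction and masses are not known exactly. Their poses are not given: they have to be found in the camera images.
- hasp (a joint): angle of the steel hasp on top of the mould, rad: 0 = closed, lying level with its slot around the brass staple (a hard stop); grows as it swings up, 1.57 = upright. It starts part open; stiff hinge (0.05 N m), so it stays where it is left. Pressing it down takes 1 to 2 N
- hasp_hinge (a point): middle of the hasp's hinge axis, 8 mm above the mould's flat top and fixed to the mould. Its x axis runs level along the hasp's closed direction (from hinge to staple), y is the hinge axis, z up. The hasp is a 24 mm wide, 4 mm thick plate centred on this axis; solid from 2 to 52 mm from the axis, a 14 mm wide slot from 52 to 72 mm (the staple stands in it at 62 mm, its top 9 mm above the axis), solid on to 90 mm
- hasp_tab (a point): centre of the red tab at the hasp's free end (4 mm thick, 24 mm wide, standing 16 mm proud of the hasp's upper face), 88 mm from the hinge axis and 8 mm above the plate's middle plane; moves with the hasp. x axis along the hasp, away from the hinge
- mould: off-white plaster block mould in two halves, 150 x 130 mm, in steel straps, standing on a round grey banding wheel of 108 mm radius; fixed. Origin on the bench under its centre; flat level top 120 mm above the bench; x along the 150 mm side and along the closed hasp. The hasp lies along the line y = -35 mm, hinge at x = -45 mm
- spot: blue test spot, a painted disc of 20 mm diameter flush on the mould's top, on the side away from the hasp (25 to 45 mm to +y of the mould's centre, x within 45 mm); origin at its centre, on the surface
- stand: grey round holder 60 mm tall, 60 mm diameter, on a black foot of 100 mm diameter, fixed; origin on the bench under its centre. The meter hangs in its 23 mm bore by a flange: lift it 60 mm straight up to clear
- meter: orange moisture meter, 0.15 kg or so. Origin at the underside of its 38 mm black flange, z up along the meter. Above the flange a flat-sided body 34 mm (x) by 26 mm (y), from 7 to 74 mm above the origin, black rubber band round its middle; below the flange a 16 mm neck 34 mm long, then the sprung tip to 52 mm below the origin. It stands upright in the stand
- meter_mid (a point): centre of the meter's body, 42 mm above the flange's underside, where to grasp it (across the 26 mm y width, or the 34 mm x width); axes as the meter's
- meter_tip (a point): lower end of the sprung brass tip (8 mm ball end), 94 mm below meter_mid when not pressed; moves up with the plunger
- plunger (a joint): how far the meter's sprung tip is pushed in, m: 0 = out, 0.010 = fully in at a hard stop. Spring 1 N to start, 3 N at half-way (0.005), 5 N at the stop
- model: bystander: white plaster model with a pointed dome on a disc, 90 mm diameter, 73 mm tall; origin under its centre
- jar: bystander: green glass jar with white cap, 64 mm diameter, 85 mm tall; origin under its centre
- bowl: bystander: blue bowl, 90 mm diameter, 45 mm tall; origin under its centre
- puck: bystander: plaster disc, 64 mm diameter, 20 mm tall; origin under its centre
- brush: bystander: brush lying on the bench
- rib: bystander: flat wooden rib, 110 x 50 x 8 mm; origin under its centre

How it is judged:
By the outcome, as a careful person would: the job done as asked, in the order asked, and still so for the second after the job is handed in, while the arm keeps its last pose, push and grip.
It also fails if it takes over 58 s, if anything falls off the work surface, if the arm or the gripper's body presses on something with over 40 N, if the wrist force passes 120 N, or if a joint passes its speed limit or range.

### The arm

A 6-joint arm with a two-finger parallel gripper is mounted at the origin on the work surface. World frame = base frame: x ahead of the robot, y to its left, z up, the work surface at z = 0. Lengths are in mm, angles in rad, forces in N, time in s.
With the tool pointing down it reaches from about 375 to 975 mm from the base axis. Payload 3.8 kg.
Tool frame: the origin (TCP) lies on the centre line of the jaws, within the pads' length; the fingertips stand 25 mm ahead of it and the grasp point (between the pads) lies 6 mm ahead of it (nose_length is the distance from the TCP to the fingertips, in mm); z points along the fingers, y is the direction in which the jaws open and shut (so a half turn about z gives the same grasp; the last joint's range is limited). The gripper opens to 85 mm and grips with 20 to 120 N. Pads are 22 mm wide; open, the fingers measure 114 mm over their backs; the gripper's body (76 mm by 85 mm) begins 54 mm behind the grasp point. The pads swing forward as they close: fully open they stand 13 mm farther back than shut.
Start: joints at [1.258, 0.264, 1.604, -0, 1.274, -0.037], TCP at [183.812, 649.486, 256.28] pointing down, gripper open.
Joint ranges: [-2.63, 2.63], [-0.94, 2.18], [0.31, 2.57], [-1.31, 4.45], [0, 2.66], [-2.55, 2.55]. Speed limits (rad/s): [2.57, 2.57, 3.14, 3.14, 3.14, 3.14].

### API

Orientations are given as a unit quaternion [x, y, z, w].
In Python, from bench import * gives the robot as it stands.
- The arm moves only by the tool play_rows, never from a script. Its argument "deltas" is text: rows parted by semicolons, each of 7 numbers parted by spaces: the turn, a rotation vector about the tool's x, y, z in rad, then the shift along the tool's x, y, z in cm, then the closure, from 0 (fully open) to 1 (shut). A call has exactly 5 rows; each row is the pose to reach, as a shift and turn from the pose commanded when the call began, along the tool's axes at that moment; what a row does not reach only later rows make up. A row lasts 1/8 s, in which the tool goes at most 62.5 mm and 10.7 degrees, less where a joint would pass 70% of its speed; a pose out of reach is approached as far as the arm can. A call with a gripper value outside its range is refused whole. The fingers move at their own pace and stop on an object; "grip_force" is the grip in N (left out, the last holds). Time passes only in rows, so rows that repeat a pose let the fingers close, or fill a call up. It gives the time, the measured TCP pose, the force and the opening at its end, in the units of the state.
- observe(): the state, without advancing time (a new reading comes with each control period).
- grab_frame(name): name is "scene" or "top"; returns (picture, depth): 420x560x3 uint8, blue, green, red; 420x560 float32, mm along the optical axis (not along the pixel's ray), 0 where there is no reading.
- camera_params(name): a dict with "K" (3x3 intrinsics, pixels), "pose" (4x4, takes a point from camera to world coordinates). Camera axes: x right, y down, z forward; pixel columns grow to the right and rows downward; lengths in mm; the calibration is good to about 2 mm. A picture is of the moment at which its call begins. camera_params takes no time and is no camera call.
- job_done(): hands the job in, once; it reports no verdict.
Trained networks look in the newest picture that a camera, given by its name, has taken for a name from the list of things; names that differ only in an ending like _2 or _b are one class to them, and where a whole thing is asked for, a point or a joint stands for the part that bears it (a point fixed in the world has none). Each returns a list of dicts, best first, with "confidence" (0 to 1); they miss things now and then, are a little off and sometimes report something else, mostly with a low value. They report only what shows in the picture. A call takes as long as a camera call.
- spot_in(target, camera): "centre" ([column, row] in pixels, amid what is visible of it).
- masks_of(target, camera): "mask" (420x560 bool, what is visible of it) and "centre" ([column, row] in pixels, amid what is visible of it).
- spot_point(target, camera): "centre" ([column, row] in pixels: a listed point, or the origin of a listed thing).
The state is a dict: "time_s": time; "q": joint angles; "dq": joint speeds; "joint_torque": joint torques, N m; "tool_pos": TCP position; "tool_rot": TCP orientation; "force": force on the tool from outside, world axes, zero at the start; "moment": the same for the moment, N m; "finger_gap": finger opening in mm.
Only numpy, scipy, OpenCV 4.12 (cv2) and the standard library are available. Lean on these libraries where they do the work, as an engineer would, in place of code of your own. Each camera call takes 0.05 s, during which the arm holds its last target. There are 200 camera calls.

## Working session

There is one attempt and no reset: what is moved stays moved. The work goes in short steps, Python scripts to look and compute and a tool call to move; the robot and the scene stay as the last step left them, time stands still between calls to the robot, and variables do not carry over. Pictures are saved under pics/ and viewed, about 8 in all and at most 12, crops included, and the job is handed in when it is done.

Besides the shell and the picture viewer there is one more tool, called after "Request:" in YAML: its name, and indented under it one key for each argument. play_rows: Moves the arm, as the interface text tells. Its arguments: {"type":"object","properties":{"deltas":{"type":"string"},"grip_force":{"type":"number"}},"required":["deltas"]}

```bash
mkdir -p pics
cat > h.py <<'E'
from bench import *
import numpy as np, cv2
from scipy.spatial.transform import Rotation as R
def w(cam,D,c,r,half=1):
    P=camera_params(cam); K=np.array(P["K"]);T=np.array(P["pose"])
    c0,r0=int(round(c)),int(round(r)); p=D[max(0,r0-half):r0+half+1,max(0,c0-half):c0+half+1]
    p=p[p>0]
    if not len(p): return None
    z=np.median(p); v=T[:3,:3]@(np.linalg.inv(K)@[c,r,1]*z)+T[:3,3]; return v.round(1)
def ray(cam,c,r,zw):
    P=camera_params(cam); K=np.array(P["K"]);T=np.array(P["pose"])
    d=T[:3,:3]@(np.linalg.inv(K)@[c,r,1]); o=T[:3,3]; return (o+d*(zw-o[2])/d[2]).round(1)
E
python3 - <<'E'
from h import *
I={}
for n in("scene","top"):
    im,D=grab_frame(n); I[n]=D; cv2.imwrite(f"pics/{n}1.png",im)
    np.save(n+"1.npy",D)
    print(n,np.array(camera_params(n)["pose"]).round(2).tolist(),np.array(camera_params(n)["K"]).round(0).tolist())
    for t in("hasp_hinge","hasp_tab","mould","spot","stand","meter","meter_mid","meter_tip"):
        for k in spot_point(t,n)[:1]:
            c=k["centre"]; print(t,round(k["confidence"],2),np.round(c,1),w(n,D,*c))
print(observe())
E
```

```text
scene [[-0.72, 0.55, -0.42, 1050.92], [0.69, 0.57, -0.45, 540.17], [-0.01, -0.61, -0.79, 1003.38], [0.0, 0.0, 0.0, 1.0]] [[425.0, 0.0, 276.0], [0.0, 425.0, 219.0], [0.0, 0.0, 1.0]]
hasp_hinge 0.89 [302.3 215.4] [532.4  88.9 133. ]
hasp_tab 0.48 [285.2 214.3] [594.4  87.6 191. ]
mould 0.86 [296.4 262.9] [641.1 174.7 120.7]
spot 0.37 [324.2 239.9] [541.3 175.3 119.5]
stand 0.92 [239. 211.] [ 591.8 -107.    27.8]
meter 0.72 [239.5 193.8] [ 574.5 -118.5   81.6]
meter_mid 0.72 [237.8 207.4] [ 594.9 -106.4   47.7]
top [[0.01, -0.98, 0.18, 331.16], [-1.0, -0.01, -0.01, 26.81], [0.01, -0.18, -0.98, 1451.41], [0.0, 0.0, 0.0, 1.0]] [[528.0, 0.0, 273.0], [0.0, 528.0, 206.0], [0.0, 0.0, 1.0]]
hasp_hinge 0.61 [241.7 218.8] [531.6  92.2 133.1]
hasp_tab 0.78 [243.4 191.8] [588.3  86.  196.3]
mould 0.9 [234.8 209.8] [556.8 110.9 120. ]
spot 0.56 [330.5 209.3] [ 557.6 -132.6  132.7]
stand 0.88 [325.  208.7] [ 561.6 -120.2  118.3]
meter 0.8 [330.  209.4] [ 557.4 -131.3  132.6]
meter_mid 0.5 [327.9 206.1] [ 565.4 -125.8  135.3]
meter_tip 0.52 [340.7 143.1] [ 757.8 -173.5   48.6]
{'time_s': 0.9, 'q': array([ 1.25810865e+00,  2.63851169e-01,  1.60401404e+00, -3.09118048e-06,
        1.27367319e+00, -3.68823109e-02]), 'dq': array([-0.00197141,  0.00068601, -0.0005006 , -0.00059823, -0.00029658,
       -0.00010336]), 'joint_torque': array([-4.35404427e-04, -5.15059161e+01, -3.67723703e+01, -1.26826517e-04,
        5.79707812e-04,  3.71310556e-07]), 'tool_pos': array([183.80745315, 649.4883529 , 256.30506104]), 'tool_rot': array([1.37465562e-01, 9.90506546e-01, 2.64545888e-05, 6.17227807e-06]), 'force': array([0.78962067, 0.05150524, 0.12430029]), 'moment': array([-0.00548602,  0.02169873,  0.0663477 ]), 'finger_gap': 85.5548243989412}
```

Run:
```python
import cv2,numpy as np
a=cv2.imread("pics/top1.png")[130:270,190:390]; cv2.imwrite("pics/t1.png",cv2.resize(a,None,fx=4,fy=4,interpolation=cv2.INTER_CUBIC))
b=cv2.imread("pics/scene1.png")[120:330,180:440]; cv2.imwrite("pics/s1.png",cv2.resize(b,None,fx=2.8,fy=2.8,interpolation=cv2.INTER_CUBIC))
```

```text
(no output)
```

View pics/t1.png

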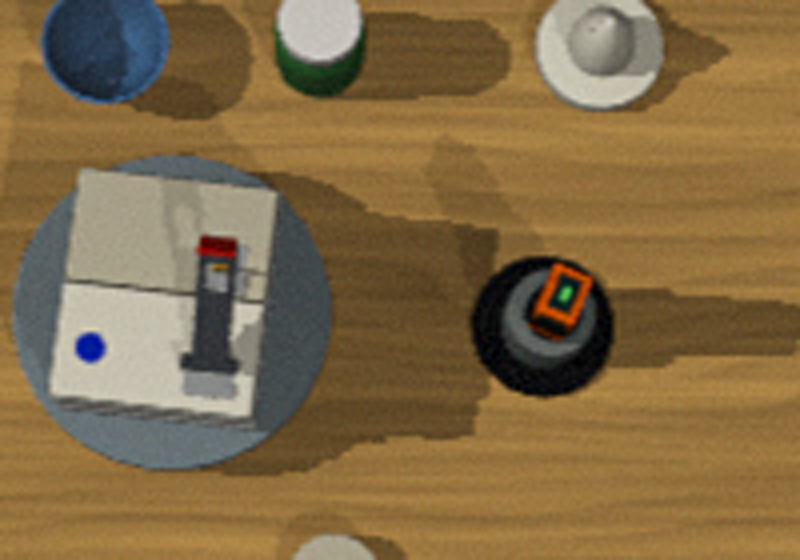

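View pics/s1.png

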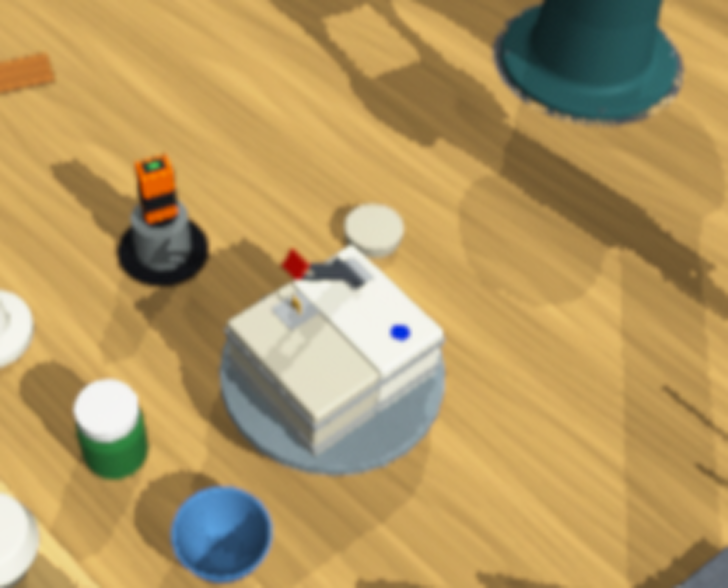

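The top view shows the mould with its hasp part open, running from the hinge at crop (212,365) to the red tab at (218,247). The blue spot is at (90,347), and the meter's top face is at (563,293), turned about 25°. The scene view agrees with this. Next I'll fit the geometry.

Run:
```python
from h import *
for n in("top","scene"):
    im=cv2.imread(f"pics/{n}1.png").astype(int); D=np.load(n+"1.npy")
    P=camera_params(n);K=np.array(P["K"]);T=np.array(P["pose"])
    u,v=np.meshgrid(np.arange(560),np.arange(420))
    X=np.einsum('ij,hwj->hwi',T[:3,:3]@np.linalg.inv(K),np.dstack([u,v,np.ones_like(u)])*D[...,None])+T[:3,3]
    B,G,Rr=im[...,0],im[...,1],im[...,2]
    ok=D>0; roi=ok&(X[...,0]>450)&(X[...,0]<720)&(X[...,1]>0)&(X[...,1]<260)
    m=roi&(abs(X[...,2]-120)<4)
    r=cv2.minAreaRect(X[m][:,:2].astype(np.float32)); print(n,"mould",r,np.median(X[m][:,2]))
    b=roi&(B>130)&(G<90)&(Rr<90)&(X[...,2]>110); c=[u[b].mean(),v[b].mean()]
    print(" spot",b.sum(),X[b].mean(0).round(1),ray(n,*c,120))
    t=roi&(Rr>90)&(G<60)&(B<60)&(X[...,2]>125); print(" tab",t.sum(),X[t].mean(0).round(1),X[t].min(0).round(1),X[t].max(0).round(1))
    h=roi&(X[...,2]>126)&~t; Q=X[h]
    print(" hasp",h.sum()); 
    for lo in range(490,620,10):
        q=Q[(Q[:,0]>=lo)&(Q[:,0]<lo+10)]
        if len(q): print("   ",lo,len(q),q[:,1].mean().round(1),q[:,2].mean().round(1),q[:,1].min().round(1),q[:,1].max().round(1))
    g=ok&(X[...,0]>480)&(X[...,0]<660)&(X[...,1]>-220)&(X[...,1]<-50)
    a=g&(X[...,2]>128); print(" metertop",a.sum(),X[a].mean(0).round(1),cv2.minAreaRect(X[a][:,:2].astype(np.float32)))
    print("   top medz",np.median(X[a][:,2]))
    f=g&(X[...,2]<30)&(X[...,2]>2)&(im.max(2)<60); print(" foot",f.sum(),np.median(X[f][:,2]),cv2.minEnclosingCircle(X[f][:,:2].astype(np.float32)))
    s=g&(abs(X[...,2]-60)<4); print(" standtop",s.sum(),cv2.minEnclosingCircle(X[s][:,:2].astype(np.float32)) if s.any() else 0)
```

```text
top mould ((576.340087890625, 120.84927368164062), (130.02880859375, 149.57310485839844), 83.66490173339844) 119.70086170955778
 spot 40 [539.6 168.7 119.2] [539.5 168.6 120. ]
 tab 20 [588.6  86.9 193.2] [584.7  74.8 178.5] [598.9  94.7 199.6]
 hasp 330
    510 9 108.7 127.3 71.2 164.9
    520 45 92.8 131.5 73.7 187.9
    530 48 93.5 134.4 78.6 140.0
    540 46 89.5 143.5 78.4 101.6
    550 42 89.3 150.7 75.9 140.4
    560 43 87.1 158.1 75.7 107.7
    570 22 89.4 164.8 73.0 140.9
    580 44 85.7 166.8 69.6 161.3
    590 24 82.6 187.6 69.8 94.6
    600 1 133.8 127.8 133.8 133.8
 metertop 137 [ 572.9 -133.8  134.2] ((573.1746826171875, -134.13650512695312), (25.87030792236328, 34.865936279296875), 68.69279479980469)
   top medz 134.0977362997462
 foot 469 6.278453946081299 ((574.4494018554688, -134.0272674560547), 49.865325927734375)
 standtop 155 ((573.7546997070312, -133.6044158935547), 29.913928985595703)
scene mould ((580.0079345703125, 125.04210662841797), (131.5713348388672, 151.3491668701172), 84.0292739868164) 119.87948182138086
 spot 18 [541.2 170.  120.5] [540.9 169.8 120. ]
 tab 52 [594.9  87.3 191.1] [588.7  76.1 183.3] [601.3 100.3 199.9]
 hasp 163
    520 12 86.9 131.5 76.0 103.1
    530 34 99.0 133.4 76.5 112.9
    540 21 93.2 142.0 79.9 105.4
    550 19 92.6 150.4 80.4 105.2
    560 21 92.9 157.5 80.1 103.0
    570 12 94.1 162.6 81.6 101.6
    580 15 92.7 185.0 76.4 100.7
    590 27 91.0 158.8 75.5 98.6
    600 2 95.5 183.7 92.9 98.1
 metertop 97 [ 578.3 -129.1  133.3] ((577.64208984375, -130.17196655273438), (27.469959259033203, 34.40563201904297), 61.58222961425781)
   top medz 133.73056069234065
 foot 280 5.746574897868072 ((580.5247192382812, -128.9147186279297), 48.72222900390625)
 standtop 127 ((577.616455078125, -129.0329132080078), 30.08855628967285)
```

Request:
play_rows:
  deltas: "0 0 -0.033 -4.1 -3.5 0 1; 0 0 -0.066 -8.2 -7 0 1; 0 0 -0.1 -12.4 -10.4 0 1; 0 0 -0.133 -16.5 -13.9 0 1; 0 0 -0.166 -20.6 -17.4 0 1"
  grip_force: 40

```text
time_s: 1.52
tool_pos: [335.4, 424.5, 256.5]
tool_rot: [0.054, 0.999, 0.0, 0.0]
force: [0.5, -0.5, 0.9]
finger_gap: 0.4
```

```bash
cat >> h.py <<'E'
def rem(x,y,z,jaw=None):
    """remaining move in tool axes: rotvec, cm; jaw=world angle (deg) of tool y, tool straight down"""
    s=observe(); A=R.from_quat(s["tool_rot"]); M=A.as_matrix()
    if jaw is None: t=np.degrees(np.arctan2(M[1,1],M[0,1]))
    else: t=jaw
    t=np.radians(t); yy=np.array([np.cos(t),np.sin(t),0]); zz=np.array([0,0,-1.]); B=R.from_matrix(np.c_[np.cross(yy,zz),yy,zz])
    print("t",round(s["time_s"],2),"pos",s["tool_pos"].round(1),"jaw",np.degrees(np.arctan2(M[1,1],M[0,1])).round(1),"tilt",np.round(M[:2,2],4),"F",s["force"].round(2),"gap",round(s["finger_gap"],1),"q",s["q"].round(2))
    print("rot",(A.inv()*B).as_rotvec().round(4),"cm",(M.T@(np.array([x,y,z])-s["tool_pos"])/10).round(2))
E
python3 -c "
from h import *
rem(562.2,89.6,240,83.7)"
```

```text
t 1.52 pos [335.4 424.5 256.5] jaw 83.8 tilt [0.0006 0.0005] F [ 0.54 -0.46  0.88] gap 0.4 q [ 0.86  0.01  1.89 -0.    1.24 -0.61]
rot [0.0005 0.0005 0.0016] cm [-26.17 -30.85   1.65]
```

Request:
play_rows:
  deltas: "0 0 0 -3.5 -4.1 0 1; 0 0 0 -7 -8.2 0 1; 0 0 0 -10.5 -12.3 0 1; 0 0 0 -14 -16.5 0 1; 0 0 0 -17.5 -20.6 0 1"

```text
time_s: 2.15
tool_pos: [486.9, 200.5, 256.7]
tool_rot: [0.055, 0.998, 0.0, 0.0]
force: [0.7, 1.1, -0.1]
finger_gap: -0.2
```

Request:
play_rows:
  deltas: "0 0 0 -3 -3.5 0 1; 0 0 0 -6 -7 0 1; 0 0 0 -8.7 -10.2 0 1; 0 0 0 -8.7 -10.2 0 1; 0 0 0 -8.7 -10.2 0 1"

```text
time_s: 2.78
tool_pos: [561.0, 91.2, 256.2]
tool_rot: [0.055, 0.998, 0.0, -0.0]
force: [0.5, 0.5, -0.7]
finger_gap: -0.3
```

```bash
python3 -c "
from h import *
rem(562.2,89.6,200,83.7)"
```

```text
t 2.77 pos [561.   91.2 256.2] jaw 83.7 tilt [-0.0006  0.0004] F [ 0.46  0.47 -0.7 ] gap -0.3 q [ 0.12  0.06  1.84  0.    1.24 -1.34]
rot [ 0.0004 -0.0007 -0.0005] cm [-0.14 -0.15  5.62]
```

Request:
play_rows:
  deltas: "0 0 0 -0.1 -0.1 1.6 1; 0 0 0 -0.1 -0.1 3.2 1; 0 0 0 -0.1 -0.1 4.8 1; 0 0 0 -0.1 -0.1 6 1; 0 0 0 -0.1 -0.1 7 1"

```text
time_s: 3.4
tool_pos: [561.9, 90.1, 185.1]
tool_rot: [0.055, 0.998, -0.0, -0.0]
force: [-0.2, -0.8, 1.4]
finger_gap: 0.2
```

Request:
play_rows:
  deltas: "0 0 0 0 0 0.6 1; 0 0 0 0 0 1.2 1; 0 0 0 0 0 1.8 1; 0 0 0 0 0 2.3 1; 0 0 0 0 0 2.7 1"

```text
time_s: 4.03
tool_pos: [562.3, 90.0, 159.2]
tool_rot: [0.055, 0.998, 0.0, 0.0]
force: [-0.4, -0.0, 1.0]
finger_gap: 0.2
```

Run:
```python
from h import *
rem(562.2,89.6,155,83.7)
im,D=grab_frame("scene"); cv2.imwrite("pics/s2.png",cv2.resize(im[130:310,220:420],None,fx=3,fy=3,interpolation=cv2.INTER_CUBIC))
```

```text
t 4.03 pos [562.3  90.  159.2] jaw 83.7 tilt [0.0004 0.0001] F [-0.36 -0.03  0.96] gap 0.2 q [ 0.11  0.15  1.93  0.    1.06 -1.35]
rot [0.0001 0.0004 0.    ] cm [ 0.01 -0.04  0.42]
```

View pics/s2.png

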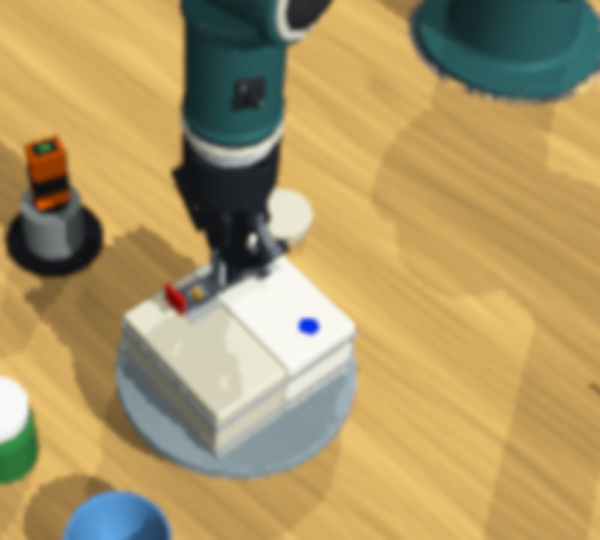

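The hasp is almost down. The red tab is at crop (175,297), with the staple showing through the slot at (198,293). I'll press the last few mm and watch the force.

Request:
play_rows:
  deltas: "0 0 0 0 0 0.1 1; 0 0 0 0 0 0.2 1; 0 0 0 0 0 0.3 1; 0 0 0 0 0 0.4 1; 0 0 0 0 0 0.4 1"

```text
time_s: 4.7
tool_pos: [562.2, 90.1, 155.2]
tool_rot: [0.055, 0.998, 0.0, -0.0]
force: [0.3, 0.0, 0.4]
finger_gap: 0.0
```

Request:
play_rows:
  deltas: "0 0 0 0 0 0.05 1; 0 0 0 0 0 0.1 1; 0 0 0 0 0 0.15 1; 0 0 0 0 0 0.2 1; 0 0 0 0 0 0.2 1"

```text
time_s: 5.32
tool_pos: [562.3, 90.1, 155.0]
tool_rot: [0.055, 0.998, 0.0, 0.0]
force: [-4.8, -1.0, 10.4]
finger_gap: 0.1
```

Request:
play_rows:
  deltas: "0 0 0 0 0 0.1 1; 0 0 0 0 0 0.1 1; 0 0 0 0 0 -1 1; 0 0 0 0 0 -4 1; 0 0 0 0 0 -8 1"

```text
time_s: 5.95
tool_pos: [561.3, 89.9, 232.7]
tool_rot: [0.055, 0.998, -0.0, -0.001]
force: [0.5, -0.2, 0.6]
finger_gap: 0.2
```

Run:
```python
from h import *
rem(575.7,-131.5,230,67)
```

```text
t 5.95 pos [561.3  89.9 232.7] jaw 83.7 tilt [-0.0029 -0.0003] F [ 0.55 -0.19  0.63] gap 0.2 q [ 0.12  0.08  1.86  0.    1.2  -1.35]
rot [-0.001  -0.0027  0.2917] cm [ -3.86 -21.85   0.27]
```

Request:
play_rows:
  deltas: "0 -0.001 0.06 -0.8 -4.5 0 0; 0 -0.001 0.12 -1.6 -9 0 0; 0 -0.001 0.18 -2.4 -13.5 0 0; 0 -0.001 0.24 -3.2 -18 0 0; 0 -0.001 0.292 -3.9 -21.9 0 0"

```text
time_s: 6.58
tool_pos: [577.0, -133.6, 233.3]
tool_rot: [0.201, 0.98, -0.0, 0.001]
force: [1.5, -0.3, 0.2]
finger_gap: 85.1
```

Run:
```python
from h import *
rem(575.7,-131.5,108,67)
J={}
for n in("scene","top"):
    im,D=grab_frame(n); cv2.imwrite(f"pics/{n}3.png",im)
    P=camera_params(n);K=np.array(P["K"]);T=np.array(P["pose"])
    u,v=np.meshgrid(np.arange(560),np.arange(420))
    X=np.einsum('ij,hwj->hwi',T[:3,:3]@np.linalg.inv(K),np.dstack([u,v,np.ones_like(u)])*D[...,None])+T[:3,3]
    B,G,Rr=im[...,0].astype(int),im[...,1].astype(int),im[...,2].astype(int)
    roi=(D>0)&(X[...,0]>490)&(X[...,0]<650)&(X[...,1]>50)&(X[...,1]<130)
    t=roi&(Rr>90)&(G<60)&(B<60); print(n,"tab",t.sum(),X[t].mean(0).round(1),X[t].min(0).round(1),X[t].max(0).round(1))
    h=roi&(X[...,2]>124)&~t&(im.max(2)<110);Q=X[h]
    for lo in range(510,640,10):
        q=Q[(Q[:,0]>=lo)&(Q[:,0]<lo+10)]
        if len(q): print("   ",lo,len(q),np.median(q[:,1]).round(1),np.median(q[:,2]).round(1))
    J[n]=cv2.resize(im[150:270,190:390] if n=="top" else im[140:300,220:420],(400,300),interpolation=cv2.INTER_CUBIC)
cv2.imwrite("pics/c3.png",np.hstack([J["top"],J["scene"]]))
```

```text
t 6.58 pos [ 577.  -133.6  233.3] jaw 66.9 tilt [ 0.0014 -0.0004] F [ 1.54 -0.29  0.19] gap 85.1 q [-0.27  0.12  1.81 -0.    1.2  -1.44]
rot [ 0.0002  0.0014 -0.0026] cm [ 0.22  0.14 12.53]
scene tab 27 [619.5  86.5 140.5] [616.9  75.6 129.4] [621.7  97.5 149.4]
    520 3 88.9 131.1
    530 42 94.3 130.2
    540 21 91.3 129.9
    550 21 90.3 129.5
    560 21 88.6 129.9
    570 22 89.3 130.1
    580 15 92.3 130.4
    590 12 80.0 129.4
    600 14 89.0 129.2
    610 1 93.3 134.4
top tab 17 [614.2  82.4 144.2] [611.9  71.9 134.2] [616.4  92.5 149.6]
    520 41 88.8 132.2
    530 42 91.6 129.6
    540 36 89.5 129.3
    550 33 89.5 130.2
    560 32 87.0 129.8
    570 37 84.9 128.8
    580 22 86.2 127.1
    590 23 82.7 127.9
    600 34 82.6 129.8
    610 16 84.0 129.2
```

View pics/c3.png

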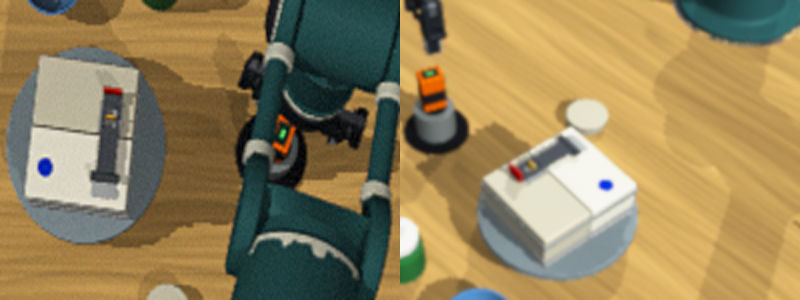

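The hasp lies level, at z≈130 along its whole length, with the staple standing in the slot. Now I'll go down onto the meter.

Request:
play_rows:
  deltas: "0 0.001 0 0.2 0.1 3 0; 0 0.001 0 0.2 0.1 6 0; 0 0.001 0 0.2 0.1 9 0; 0 0.001 0 0.2 0.1 11 0; 0 0.001 0 0.2 0.1 12.5 0"

```text
time_s: 7.3
tool_pos: [575.6, -129.7, 107.3]
tool_rot: [0.199, 0.98, 0.0, -0.0]
force: [-0.4, 0.0, 0.3]
finger_gap: 85.4
```

Request:
play_rows:
  deltas: "0 0 0 0 0 0 0.3; 0 0 0 0 0 0 0.5; 0 0 0 0 0 0 0.6; 0 0 0 0 0 0 0.8; 0 0 0 0 0 0 1"
  grip_force: 40

```text
time_s: 7.92
tool_pos: [576.6, -130.6, 109.6]
tool_rot: [0.2, 0.98, -0.0, 0.001]
force: [-0.6, -0.2, 5.0]
finger_gap: 25.6
```

Run:
```python
from h import *
rem(575.7,-131.5,108,67)
print(observe()["moment"])
```

```text
t 7.92 pos [ 576.6 -130.6  109.6] jaw 67.0 tilt [ 0.0022 -0.0006] F [-0.58 -0.25  5.  ] gap 25.6 q [-0.26  0.24  1.92  0.    0.98 -1.43]
rot [ 0.0004  0.0023 -0.0003] cm [ 0.04 -0.12  0.16]
[-0.06748993  0.06048618 -0.0160456 ]
```

Request:
play_rows:
  deltas: "0 0 0 0 0 -1 1; 0 0 0 0 0 -3 1; 0 0 0 0 0 -5 1; 0 0 0 0 0 -7.5 1; 0 0 0 0 0 -10 1"

```text
time_s: 8.55
tool_pos: [575.4, -129.9, 210.4]
tool_rot: [0.2, 0.98, 0.0, 0.0]
force: [0.0, 0.5, -1.5]
finger_gap: 25.3
```

Request:
play_rows:
  deltas: "0 0 0 0 0 -2 1; 0 0 0 0 0 -4.5 1; 0 0 0 0 0 -6.2 1; 0 0 0 0 0 -6.2 1; 0 0 0 0 0 -6.2 1"

```text
time_s: 9.18
tool_pos: [575.1, -130.1, 269.3]
tool_rot: [0.2, 0.98, 0.0, -0.001]
force: [-0.6, 0.2, -2.3]
finger_gap: 25.4
```

Run:
```python
from h import *
rem(540.2,169.2,270,83.7)
print(observe()["moment"])
im,D=grab_frame("scene")
for t in("meter_tip","meter_mid","meter"):
    for k in spot_point(t,"scene")[:2]: print(t,k["confidence"],k["centre"],w("scene",D,*k["centre"]))
cv2.imwrite("pics/s4.png",cv2.resize(im[60:240,140:340],None,fx=3,fy=3,interpolation=cv2.INTER_CUBIC))
```

```text
t 9.18 pos [ 575.1 -130.1  269.3] jaw 67.0 tilt [-0.0015  0.0006] F [-0.61  0.15 -2.33] gap 25.4 q [-0.26  0.1   1.78  0.    1.27 -1.43]
rot [ 2.000e-04 -1.700e-03 -2.919e-01] cm [14.92 26.18 -0.04]
[ 0.02912619 -0.00156781 -0.02539562]
meter_mid 0.67 [231.8, 143.9] [604.  -85.8 312.5]
meter 0.59 [231.9, 156.0] [ 585.  -118.3  237.9]
meter 0.25 [216.8, 282.5] [796.   46.7  52.2]
```

View pics/s4.png

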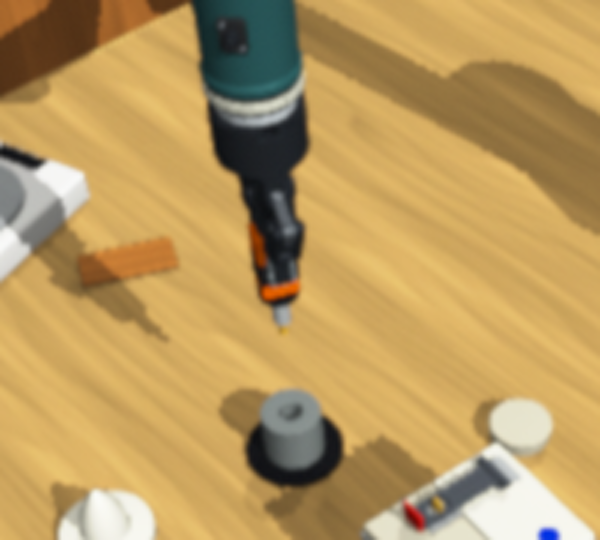

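The meter is out of the stand and hanging upright, with its brass tip at about crop (282,330), full-image pixel (234,170). The hasp is still closed. I'll carry the meter over the spot at this height.

Request:
play_rows:
  deltas: "0 -0.001 0 2.5 4.3 0 1; 0 -0.001 0 5 8.7 0 1; 0 -0.001 0 7.5 13.1 0 1; 0 -0.001 0 10 17.5 0 1; 0 -0.001 0 12.4 21.8 0 1"

```text
time_s: 10.0
tool_pos: [546.1, 120.4, 269.7]
tool_rot: [0.2, 0.98, -0.0, 0.0]
force: [0.9, -0.5, -2.0]
finger_gap: 25.7
```

Request:
play_rows:
  deltas: "0 0 0 1.3 2.2 0 1; 0 0 0 2.5 4.4 0 1; 0 0 0 2.5 4.4 0 1; 0 0 0 2.5 4.4 0 1; 0 0 0 2.5 4.4 0 1"

```text
time_s: 10.62
tool_pos: [541.0, 168.2, 270.1]
tool_rot: [0.2, 0.98, -0.0, 0.0]
force: [0.5, -0.8, -2.6]
finger_gap: 25.4
```

Request:
play_rows:
  deltas: "0 0 0 0 0 0.8 1; 0 0 0 0 0 1.6 1; 0 0 0 0 0 2.4 1; 0 0 0 0 0 3 1; 0 0 0 0 0 3 1"

```text
time_s: 11.25
tool_pos: [540.5, 169.0, 239.3]
tool_rot: [0.2, 0.98, -0.0, -0.0]
force: [-0.8, 0.6, -2.0]
finger_gap: 25.6
```

Run:
```python
from h import *
print("old tip ray z170",ray("scene",233.7,170,170))
rem(540.2,169.2,225,67)
for n in("scene","top"):
    im,D=grab_frame(n); cv2.imwrite(f"pics/{n}5.png",im)
    B,G,Rr=[im[...,i].astype(int) for i in range(3)]
    b=(B>110)&(G<80)&(Rr<80); v,u=np.nonzero(b); k=(u>280)&(u<370) if n=="scene" else (u>190)&(u<240); k&=(v>180)
    print(n,k.sum(),u[k].mean() if k.any() else 0,v[k].mean() if k.any() else 0)
    if n=="scene": cv2.imwrite("pics/s5.png",cv2.resize(im[160:280,250:410],None,fx=5,fy=5,interpolation=cv2.INTER_CUBIC))
    T=np.array(camera_params(n)["pose"]);K=np.array(camera_params(n)["K"])
    p=T[:3,:3].T@(np.r_[observe()["tool_pos"][:2],139]-T[:3,3]); print(" exp tip px",(K@p/p[2])[:2])
```

```text
old tip ray z170 [ 575.4 -131.5  170. ]
t 11.25 pos [540.5 169.  239.3] jaw 67.0 tilt [-0.0007 -0.0007] F [-0.77  0.59 -1.99] gap 25.6 q [ 0.26  0.07  1.86 -0.    1.21 -0.91]
rot [-0.0009 -0.0004 -0.0004] cm [0.03 0.01 1.43]
scene 12 322.5 238.0
 exp tip px [323.13323894 233.83504836]
top 5 213.6 218.4
 exp tip px [211.04551733 214.5265821 ]
```

View pics/s5.png

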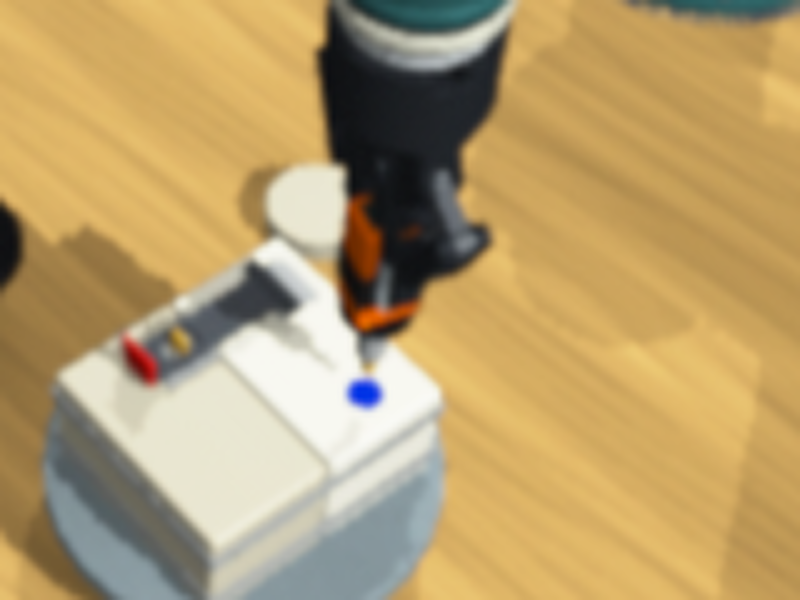

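Run:
```python
from h import *
print(ray("scene",323.6,234.2,139), ray("scene",323,238.4,120))
```

```text
[540.8 170.6 139. ] [540.4 170.3 120. ]
```

Request:
play_rows:
  deltas: "0 0 0 0 0 0.4 1; 0 0 0 0 0 0.8 1; 0 0 0 0 0 1.1 1; 0 0 0 0 0 1.4 1; 0 0 0 0 0 1.4 1"

```text
time_s: 11.98
tool_pos: [540.8, 169.0, 225.9]
tool_rot: [0.2, 0.98, -0.0, 0.0]
force: [0.8, 0.5, -1.7]
finger_gap: 25.8
```

Request:
play_rows:
  deltas: "0 0 0 0 0 0.1 1; 0 0 0 0 0 0.2 1; 0 0 0 0 0 0.2 1; 0 0 0 0 0 0.2 1; 0 0 0 0 0 0.2 1"

```text
time_s: 12.6
tool_pos: [541.0, 169.1, 224.3]
tool_rot: [0.2, 0.98, -0.0, 0.001]
force: [-1.3, -0.3, -1.8]
finger_gap: 25.9
```

Run:
```python
from h import *
for i in range(6):
    grab_frame("scene"); s=observe(); print(s["tool_pos"].round(2),s["force"].round(2))
```

```text
[541.03 169.1  224.35] [ 0.68 -0.21 -0.95]
[541.04 169.12 224.35] [ 0.45  0.08 -0.87]
[541.03 169.1  224.35] [ 0.16 -0.35 -1.94]
[541.05 169.08 224.36] [-0.72  0.32 -1.04]
[541.03 169.1  224.3 ] [-0.61  0.34 -2.28]
[541.02 169.1  224.32] [ 0.07  1.45 -1.71]
```

Request:
play_rows:
  deltas: "0 0 0 0 0 0.1 1; 0 0 0 0 0 0.2 1; 0 0 0 0 0 0.2 1; 0 0 0 0 0 0.2 1; 0 0 0 0 0 0.2 1"

```text
time_s: 13.52
tool_pos: [541.0, 169.1, 222.3]
tool_rot: [0.2, 0.98, -0.0, 0.001]
force: [0.7, 0.3, -1.2]
finger_gap: 25.3
```

```bash
cat >> h.py <<'E'
def favg(n=10):
    F=[];Z=[]
    for i in range(n):
        grab_frame("scene"); s=observe(); F.append(s["force"]); Z.append(s["tool_pos"])
    print(round(s["time_s"],2),np.mean(Z,0).round(2),"F",np.mean(F,0).round(2),"+-",(np.std(F,0)/n**.5).round(2))
E
python3 -c "
from h import *
favg()"
```

```text
14.03 [541.02 169.1  222.32] F [-0.08 -0.14 -1.76] +- [0.16 0.18 0.12]
```

Request:
play_rows:
  deltas: "0 0 0 0 0 0.1 1; 0 0 0 0 0 0.2 1; 0 0 0 0 0 0.2 1; 0 0 0 0 0 0.2 1; 0 0 0 0 0 0.2 1"

```text
time_s: 14.65
tool_pos: [541.1, 169.1, 220.4]
tool_rot: [0.2, 0.98, 0.0, 0.001]
force: [-0.2, 0.3, -1.2]
finger_gap: 25.5
```

```bash
python3 -c "
from h import *
favg()"
```

```text
15.15 [541.1  169.11 220.37] F [-0.06  0.04 -0.23] +- [0.11 0.11 0.14]
```

Request:
play_rows:
  deltas: "0 0 0 0 0 0.1 1; 0 0 0 0 0 0.2 1; 0 0 0 0 0 0.3 1; 0 0 0 0 0 0.3 1; 0 0 0 0 0 0.3 1"

```text
time_s: 15.78
tool_pos: [541.1, 169.1, 217.4]
tool_rot: [0.2, 0.98, 0.0, 0.001]
force: [0.8, 0.3, 1.2]
finger_gap: 25.7
```

```bash
python3 -c "
from h import *
favg(20)"
```

```text
16.77 [541.06 169.11 217.35] F [0.55 0.21 0.95] +- [0.1  0.09 0.13]
```

Request:
play_rows:
  deltas: "0 0 0 0 0 0.03 1; 0 0 0 0 0 0.07 1; 0 0 0 0 0 0.07 1; 0 0 0 0 0 0.07 1; 0 0 0 0 0 0.07 1"

```text
time_s: 17.4
tool_pos: [541.0, 169.1, 216.6]
tool_rot: [0.2, 0.98, -0.0, 0.001]
force: [1.2, -0.8, 1.5]
finger_gap: 25.4
```

Run:
```python
from h import *
favg(20)
rem(541,169,216.6,67)
im,_=grab_frame("scene")
cv2.imwrite("pics/s6.png",cv2.resize(im[160:280,250:410],None,fx=5,fy=5,interpolation=cv2.INTER_CUBIC))
```

```text
18.4 [541.03 169.1  216.61] F [0.39 0.58 1.31] +- [0.11 0.12 0.11]
t 18.4 pos [541.  169.1 216.6] jaw 67.0 tilt [ 0.001  -0.0003] F [ 0.35 -0.32 -0.01] gap 25.6 q [ 0.26  0.09  1.88 -0.    1.17 -0.91]
rot [ 0.0001  0.001  -0.0003] cm [-0.   -0.01 -0.  ]
```

View pics/s6.png

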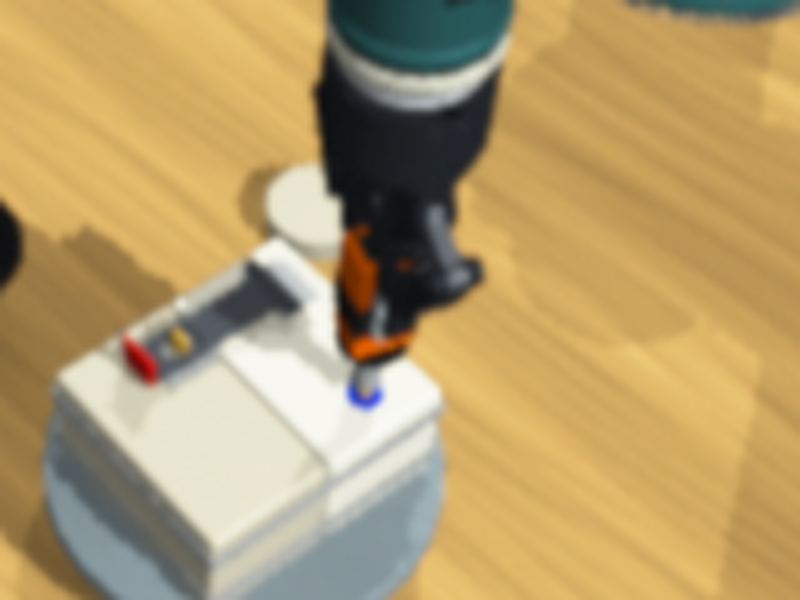

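The tip is on the middle of the blue spot at crop (365,393), the meter is upright and the hasp is closed. The net press is about 3.0 N, which is half-way in, so I'm handing the job in.

```bash
python3 -c "
from bench import *
print(job_done())"
```

```text
the job is handed in; nothing more can be done
None
```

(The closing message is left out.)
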